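# Step a circuit board under the test pointer

## Task

On the x-y stage, step the circuit board along (its carrier has a black knob to move it by) so that the tip of the fixed pointer stands over the middle of the round pad, then of the square pad, then of the oblong pad, stopping for a second over each. Let go and leave the stage at rest with the oblong pad under the tip. Do not touch the board or the pointer and its stand, and leave the other things on the bench where they are.

Things in the scene. Friction and masses are not known exactly. Their poses are not given: they have to be found in the camera images.
- stage: Fixed base of the x-y stage: dark steel plate 250 x 250 x 12 mm with two rails along its x. Origin: centre of its underside, on the bench; its x axis points away from the knob side (roughly away from the robot), y is to the left, z up. The stage may stand turned on the bench by up to 0.25 rad.
- xslide (a joint): Lower slide, carries everything above it along the base's +x (m, -0.065 to 0.065, stiff friction about 2.5 N, stays where left).
- yslide (a joint): Upper slide on the lower one, moves the carrier, knob and board along the base's +y (m, -0.065 to 0.065, friction about 2.5 N, stays where left). Both slides can be moved together by the knob.
- knob (a point): The grip point on the black upright knob: a cylinder 22 mm in diameter from 60 to 94 mm above the bench, on a thinner stem on a 34 mm wide aluminium tongue (top face 50 mm above the bench) that sticks out of the carrier on the robot's side. The point is on the knob's axis, 78 mm above the bench, 145 mm from the board's centre along the base's -x. Axes as the base's.
- board: The green circuit board, 130 (x) x 116 (y) x 3 mm, screwed on the carrier, top 55 mm above the bench, with three bare brass pads and low black components up to 4 mm high. The body's origin is at bench level under the board's centre; axes as the base's.
- pad_round (a point): Centre of the round brass pad, 24 mm in diameter, 56 mm above the bench; 35 mm in +x and 33 mm in -y from the board's centre.
- pad_square (a point): Centre of the square brass pad, 22 x 22 mm, 56 mm above the bench; 35 mm in -x and 18 mm in -y from the board's centre.
- pad_oblong (a point): Centre of the oblong brass pad, 14 mm (x) x 38 mm (y), 56 mm above the bench; 18 mm in +x and 33 mm in +y from the board's centre.
- pointer: The fixed pointer stand left of the stage: dark steel foot 80 x 80 x 16 mm, steel column 18 mm in diameter up to 180 mm high, from which a thin bar (158 mm high) reaches 125 mm over the stage along the stand's -y and ends in a needle that slants down and onward to its tip. Origin: under the column, on the bench; axes as the base's. It does not move; where it stands beside the stage varies by 2 cm.
- pointer_tip (a point): The tip of the needle, 64 mm above the bench (8 mm above the pads), 210 mm from the column along the stand's -y.
- screwdriver: Bystander: screwdriver 180 mm long lying right of the stage; origin under its middle.
- wheel: Bystander: toy-car wheel, 65 mm in diameter, 26 mm thick, lying flat right of the stage; origin under its centre.
- motor: Bystander: small yellow gear motor 75 x 22 x 19 mm lying left of the knob; origin under its centre.
- spool: Bystander: grey spool 52 mm in diameter, 40 mm high, standing right of the stage; origin under its centre.
- bottle: Bystander: clear bottle 66 mm in diameter, 200 mm high, at the right near the robot; origin under its centre.
- meter: Bystander: grey hand meter 160 x 80 x 42 mm lying at the far right; origin under its centre.
- spare_board: Bystander: spare small board 90 x 65 x 16 mm lying at the left, near the robot; origin under its centre.

How it is judged:
By the outcome, as a careful person would: the job done as asked, in the order asked, and still so for the second after the job is handed in, with the robot touching nothing.
It also fails if it takes over 42 s, if anything falls off the work surface, if the arm or the gripper's body presses on something with over 40 N, if the wrist force passes 120 N, or if a joint passes its speed limit or range.

## Robot

A 6-joint arm with a two-finger parallel gripper is mounted at the origin on the work surface. World frame = base frame: x ahead of the robot, y to its left, z up, the work surface at z = 0. Lengths are in m, angles in rad, forces in N, time in s.
With the tool pointing down it reaches from about 0.4 to 0.825 m from the base axis. Payload 7 kg.
Tool frame: the origin (TCP) lies at the very end of the fingers, on their centre line; the grasp point (between the pads) lies 19 mm behind it (arm.grasp_offset is the distance from the TCP to the grasp point, in m); z points along the fingers, y is the line along which they close (so a half turn about z gives the same grasp; the last joint's range is limited). The gripper opens to 88 mm and grips with 3 to 60 N. Pads are 19 mm wide; open, the fingers measure 130 mm over their backs; the gripper's body (78 mm by 193 mm) begins 47 mm behind the grasp point.
Start: joints at [-0.834, 0.359, 0.012, 0, -1.224, -0.288], TCP at [0.293, -0.608, 0.227] pointing down, gripper open.
Joint ranges: [-3.07, 3.07], [-1.43, 2.12], [-1.02, 1.25], [-3.03, 1.67], [-3.05, -0], [-3.03, 3.03]. Speed limits (rad/s): [2.39, 2.39, 3.01, 3.14, 3.14, 3.14].

## Interface

Orientations are given as [roll, pitch, yaw] about the fixed x, y, z axes, in that order (R = Rz(yaw) Ry(pitch) Rx(roll)).
In Python, from station import get_state, cams, arm, nets gives the robot as it stands.
- The arm moves only by the shell command python3 -m creep 'ROWS' [FORCE]. ROWS is a JSON object of lists of equal length, an entry for each row: "translation": the shift along the world's x, y, z in mm, a list of three; "spin": the turn about the world's z in rad; "gripper": the opening, from 0 (shut) to 1 (fully open). In form: {"translation": [[dx, dy, dz], ...], "spin": [spin, ...], "gripper": [gripper, ...]}. A call has 1 to 8 rows; each row shifts and turns the commanded pose from where the row before left it; what a row does not reach is not made up. A row lasts 1/10 s, in which the tool goes at most 50 mm and 8.59 degrees, less where a joint would pass 70% of its speed; a pose out of reach is approached as far as the arm can. A call is refused whole if a number of a shift passes 50 or a number of a turn 0.15, either way. A call with a gripper value outside its range is refused whole. The fingers move at their own pace and stop on an object; FORCE is the grip in N (left out, the last holds). Time passes only in rows, so rows that do not move let the fingers close. It gives the time, the measured TCP pose, the force, the opening and the grip force at its end, in the units of the state.
- get_state(): the state, without advancing time (a new reading comes with each control period).
- cams.grab_frame(name): name is "side" or "top" or "wrist"; returns a dict with "img" (480x640x3 uint8, red, green, blue), "mtx" (3x3 intrinsics, pixels), "R" (3x3) and "t" (3): a world point X has camera coordinates R X + t. Camera axes: x right, y down, z forward; pixel columns grow to the right and rows downward; lengths in m; the calibration is good to about 2 mm. A picture is of the moment at which its call begins. There is no depth.
- arm.job_done(): hands the job in; it is judged then, once.
Trained networks look in the newest picture that a camera, given by its name, has taken for a name from the list of things; names that differ only in an ending like _2 or _b are one class to them, and where a whole thing is asked for, a point or a joint stands for the part that bears it (a point fixed in the world has none). Each returns a list of dicts, best first, with "confidence" (0 to 1); they miss things now and then, are a little off and sometimes report something else, mostly with a low value. They report only what shows in the picture. A call takes as long as a camera call.
- nets.search_frame(camera, label): "centre" ([x, y, z] in m, in world coordinates, good to about 4 mm: the middle of the surface that is visible of it).
- nets.pinpoint(camera, label): "centre" ([x, y, z] in m, in world coordinates, good to about 4 mm: a listed point, or the origin of a listed thing).
The state is a dict: "t": time; "q": joint angles; "qd": joint speeds; "joint_efforts": joint torques, N m; "eef_pos": TCP position; "ee_rot": TCP orientation; "force": force on the tool from outside, world axes, zero at the start; "moment": the same for the moment, N m; "width": finger opening in m; "gripper_force": force on a finger pad.
Only numpy, scipy, OpenCV 4.12 (cv2) and the standard library are available. Lean on these libraries where they do the work, as an engineer would, in place of code of your own. Each camera call takes 0.05 s, during which the arm holds its last target. There are 200 camera calls.

## Working session

There is one attempt and no reset: what is moved stays moved. The work goes in short steps, Python scripts to look and compute and a shell command to move; the robot and the scene stay as the last step left them, time stands still between calls to the robot, and variables do not carry over. Pictures are saved under pics/ and viewed, at most 10 in all, crops included, and the job is handed in when it is done.

```bash
mkdir -p pics
python3 - <<'E'
from station import get_state, cams, arm, nets
import cv2, numpy as np
for c in("top","side"):
    f=cams.grab_frame(c); cv2.imwrite(f"pics/{c}0.png",f["img"][:,:,::-1])
    for l in ["knob","pad_round","pad_square","pad_oblong","pointer_tip","pointer","board","stage","motor","bottle","spare_board"]:
        r=nets.pinpoint(c,l)
        print(c,l,[(np.round(d["centre"],4).tolist(),round(d["confidence"],2)) for d in r[:2]])
s=get_state(); print(s["t"],s["eef_pos"],s["ee_rot"],s["width"],arm.grasp_offset)
E
```

```text
top knob [([0.4885, 0.027, 0.0795], 0.73)]
top pad_round [([0.6707, -0.019, 0.0566], 0.79)]
top pad_square [([0.6043, 0.0065, 0.0555], 0.82), ([0.5436, -0.2961, 0.0023], 0.23)]
top pad_oblong [([0.6564, 0.0519, 0.0563], 0.59), ([0.4788, -0.1899, -0.0033], 0.16)]
top pointer_tip [([0.6406, 0.0047, 0.0651], 0.74)]
top pointer [([0.6542, 0.213, 0.0047], 0.78)]
top board [([0.6377, 0.0201, -0.0011], 0.74)]
top stage [([0.6349, -0.0115, -0.0018], 0.96), ([0.637, 0.0193, -0.003], 0.72)]
top motor [([0.5223, 0.2052, 0.0006], 0.76)]
top bottle [([0.3504, -0.3994, 0.0026], 0.98)]
top spare_board [([0.2849, 0.3584, 0.0018], 0.72), ([0.4902, 0.0262, 0.0796], 0.59)]
side knob [([0.4942, 0.0291, 0.0757], 0.93)]
side pad_round [([0.6709, -0.0234, 0.0581], 0.69)]
side pad_square [([0.6044, 0.0007, 0.0564], 0.84)]
side pad_oblong [([0.6599, 0.0484, 0.0536], 0.74), ([0.6513, 0.2113, -0.002], 0.41)]
side pointer_tip [([0.6365, 0.0051, 0.063], 0.66)]
side pointer []
side board [([0.6368, 0.0196, -0.0049], 0.81)]
side stage [([0.6289, -0.0128, 0.001], 0.79)]
side motor [([0.5246, 0.2093, 0.0025], 0.83), ([0.6497, 0.2108, -0.0006], 0.6)]
side bottle [([0.3471, -0.3953, -0.0018], 0.61)]
side spare_board []
1.2 [ 0.29282932 -0.60812836  0.22655839] [ 3.14155424e+00  4.17732755e-06 -2.69281461e+00] 0.0875541657890961 0.0188
```

View pics/top0.png

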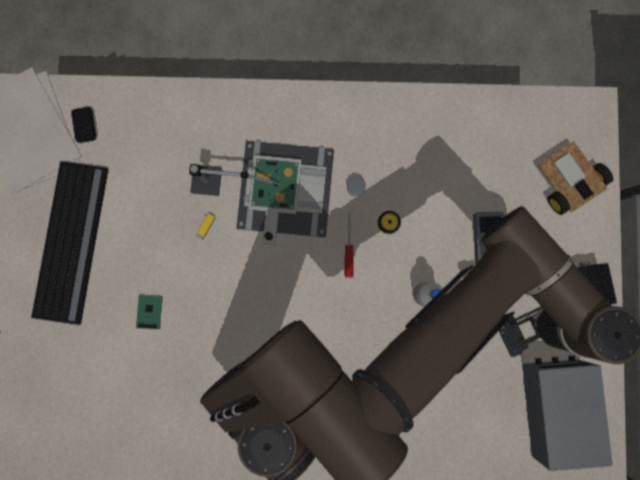

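View pics/side0.png

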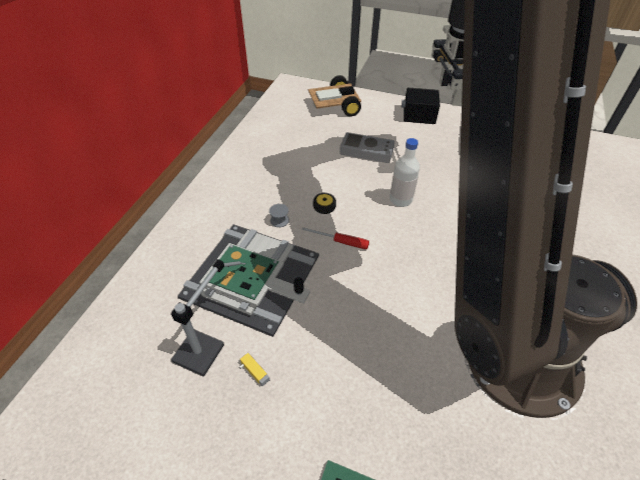

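The pictures agree with the networks: knob at about px (268,236) in the top view, stage turned slightly clockwise, and the pointer bar entering from the left. I'll fit the stage yaw and start the approach, rising first to clear the bottle.

```bash
python3 - <<'E'
import numpy as np
from scipy.optimize import least_squares
m={'k':(-.145,0),'r':(.035,-.033),'s':(-.035,-.018),'o':(.018,.033),'b':(0,0)}
o=[('k',.4885,.027),('k',.4942,.0291),('r',.6707,-.019),('r',.6709,-.0234),('s',.6043,.0065),('s',.6044,.0007),('o',.6564,.0519),('o',.6599,.0484),('b',.6377,.0201),('b',.6368,.0196)]
pt=[(.6542,.213)]; tips=[(.6406,.0047),(.6365,.0051)]
R=lambda a:np.array([[np.cos(a),-np.sin(a)],[np.sin(a),np.cos(a)]])
def f(p):
    r=[p[:2]+R(p[2])@m[n]-(x,y) for n,x,y in o]
    r+=[p[3:5]-t for t in tips]+[p[3:5]+R(p[2])@(0,.21)-pt[0]]
    return np.ravel(r)
s=least_squares(f,[.637,.02,-.08,.64,.005]);p=s.x
print(np.round(p,4),"rms",np.sqrt(np.mean(s.fun**2)),"knob",p[:2]+R(p[2])@m['k'])
for n in'rso': print(n,p[3:5]-p[:2]-R(p[2])@m[n])
E
python3 -m creep '{"translation":[[0,0,50],[10,20,30],[10,40,0],[10,40,0],[10,40,0],[10,40,0],[10,40,0],[10,40,0]],"spin":[0,0,-0.1,-0.1,-0.1,-0.1,-0.1,0],"gripper":[1,1,1,1,1,1,1,1]}'
```

```text
[ 0.638   0.0178 -0.0742  0.6386  0.0045] rms 0.0022179563215386396 knob [0.49337544 0.02854134]
r [-0.0318554   0.02216333]
s [0.03684085 0.00201821]
o [-0.0197921  -0.04491481]
t: 2.0
eef_pos: [0.3629, -0.3466, 0.3068]
ee_rot: [-3.141, 0.001, 3.087]
force: [0.8, -0.0, 0.4]
width: 0.0875
gripper_force: 0.0
```

```bash
python3 -m creep '{"translation":[[16,45,0],[16,45,0],[16,45,0],[16,45,0],[16,45,0],[16,45,0],[16,45,-20],[18,45,-30]],"spin":[-0.02,0,0,0,0,0,0,0],"gripper":[1,1,1,1,1,1,1,1]}'
python3 -m creep '{"translation":[[0,12,-30],[0,0,-20],[0,0,0]],"spin":[0,0,0],"gripper":[1,1,1]}'
python3 - <<'E'
from station import get_state, cams, arm, nets
import cv2, numpy as np
f=cams.grab_frame("wrist"); cv2.imwrite("pics/w1.png",f["img"][:,:,::-1])
print(f["R"],f["t"],-f["R"].T@f["t"])
for l in ["knob","pad_round","pad_square","pad_oblong","pointer_tip"]:
    print(l,[(np.round(d["centre"],4).tolist(),round(d["confidence"],2)) for d in nets.pinpoint("wrist",l)[:2]])
s=get_state(); print(s["t"],s["eef_pos"],s["ee_rot"])
E
```

```text
t: 2.8
eef_pos: [0.4912, 0.0073, 0.2621]
ee_rot: [3.14, 0.004, 3.071]
force: [0.5, 0.0, 0.1]
width: 0.0874
gripper_force: 0.0
t: 3.1
eef_pos: [0.4884, 0.017, 0.2083]
ee_rot: [-3.14, -0.005, 3.071]
force: [0.8, 0.2, -1.0]
width: 0.0878
gripper_force: 0.0
[[ 0.0705291   0.99750552 -0.00289596]
 [ 0.94923264 -0.06622314  0.30752543]
 [ 0.30656654 -0.02443843 -0.95153545]] [-0.05058699 -0.49442611  0.22577086] [0.40367946 0.02323584 0.36673108]
knob [([0.4942, 0.0261, 0.0782], 0.79), ([0.6541, 0.2118, 0.0009], 0.41)]
pad_round [([0.6713, -0.0218, 0.0554], 0.89)]
pad_square [([0.6019, -0.0002, 0.0553], 0.58)]
pad_oblong [([0.6624, 0.0471, 0.0584], 0.79), ([0.4943, 0.0289, 0.0779], 0.73)]
pointer_tip [([0.6619, 0.0448, 0.0574], 0.29)]
3.4 [0.49075887 0.01659974 0.2123464 ] [3.14061049e+00 2.25258095e-03 3.06974415e+00]
```

View pics/w1.png

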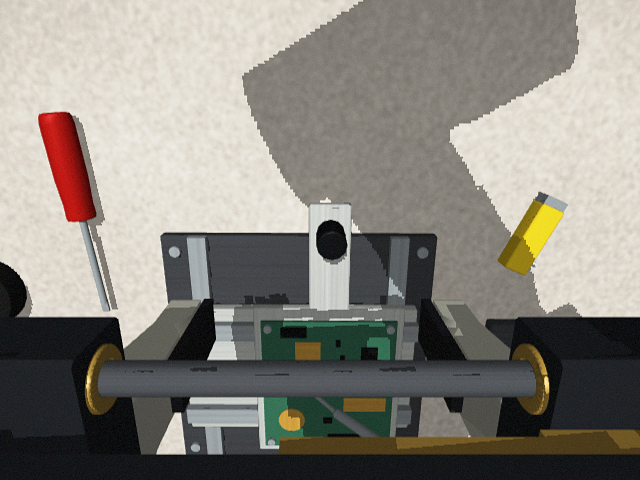

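The wrist view shows the knob centred between the fingers at px (330,240). The needle tip is partly hidden by the gripper rod at about px (315,397). I'll descend and grip.

```bash
python3 -m creep '{"translation":[[3,11,0],[0,0,-35],[0,0,-35],[0,0,-35],[0,0,-30],[0,0,-10],[0,0,0],[0,0,0]],"spin":[0,0,0,0,0,0,0,0],"gripper":[1,1,1,1,1,1,1,1]}'
```

```text
t: 4.2
eef_pos: [0.4942, 0.0282, 0.0672]
ee_rot: [3.141, 0.002, 3.071]
force: [-0.1, -0.1, 0.2]
width: 0.0877
gripper_force: 0.0
```

```bash
python3 -m creep '{"translation":[[0,0,-5],[0,0,0],[0,0,0],[0,0,0],[0,0,0],[0,0,0],[0,0,0],[0,0,0]],"spin":[0,0,0,0,0,0,0,0],"gripper":[0.3,0.1,0,0,0,0,0,0]}' 40
python3 - <<'E'
from station import get_state, cams, arm, nets
import cv2, numpy as np
for c in("top","side","wrist"):
    f=cams.grab_frame(c); np.savez(f"pics/{c}2.npz",**f)
    u=f["mtx"]@(f["R"]@np.array([.6386,.0045,.06])+f["t"]); u=(u/u[2])[:2].astype(int); print(c,u)
    w=45
    if c!="wrist": cv2.imwrite(f"pics/{c}2.png",cv2.resize(f["img"][u[1]-w:u[1]+w,u[0]-w:u[0]+w,::-1],None,fx=6,fy=6,interpolation=cv2.INTER_CUBIC))
    else: cv2.imwrite("pics/w2.png",f["img"][:,:,::-1])
    for l in ["knob","pad_round","pad_square","pad_oblong","pointer_tip"]:
        print(l,[(np.round(d["centre"],4).tolist(),round(d["confidence"],2)) for d in nets.pinpoint(c,l)[:2]])
E
python3 -c "
import cv2,numpy as np
a=cv2.imread('pics/top2.png');b=cv2.imread('pics/side2.png')
cv2.imwrite('pics/c2.png',cv2.resize(np.hstack([a,b]),(800,400)))"
```

```text
t: 5.0
eef_pos: [0.4931, 0.0278, 0.0609]
ee_rot: [-3.142, -0.0, 3.07]
force: [0.1, -1.0, 0.0]
width: 0.0293
gripper_force: 0.0
top [277 184]
knob [([0.5023, -0.5761, 0.0025], 0.54)]
pad_round [([0.6706, -0.019, 0.0585], 0.87)]
pad_square [([0.6019, 0.0058, 0.0542], 0.6)]
pad_oblong [([0.6547, 0.0463, 0.0584], 0.91)]
pointer_tip [([0.6372, 0.0034, 0.0648], 0.92)]
side [243 265]
knob [([0.6584, 0.0489, 0.0511], 0.72)]
pad_round [([0.6699, -0.0188, 0.0584], 0.55)]
pad_square [([0.6016, -0.0013, 0.0586], 0.74), ([0.6694, -0.019, 0.0575], 0.63)]
pad_oblong [([0.6614, 0.0479, 0.0504], 0.69)]
pointer_tip [([0.6365, 0.0071, 0.064], 0.57)]
wrist [293 561]
knob [([0.4949, 0.0269, 0.0751], 0.92)]
pad_round []
pad_square []
pad_oblong []
pointer_tip []
```

View pics/c2.png

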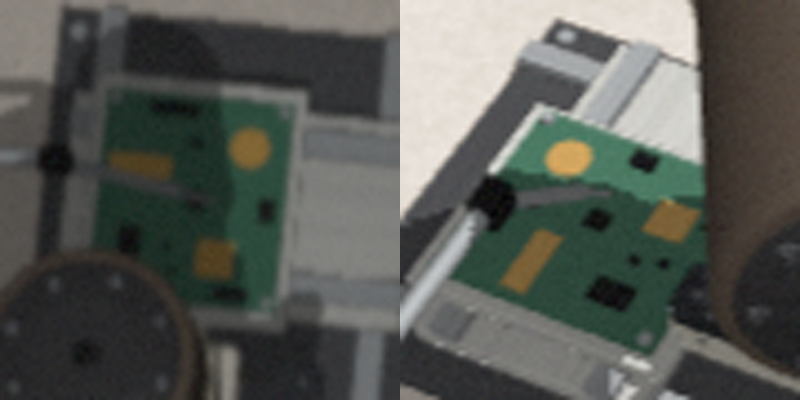

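View pics/w2.png

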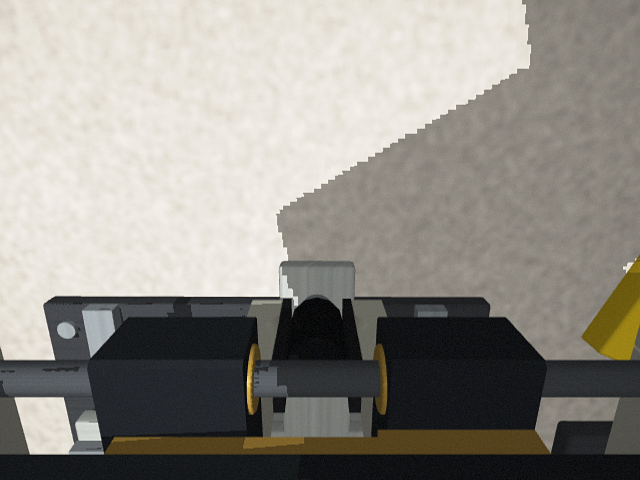

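The crops show the tip at about top px (278.6,184.5) and side px (245.3,263.2), with all three pads clear except that the needle crosses the edge of the oblong pad in the top view. Next I'll measure the pads by colour and compare.

```bash
cat > h.py <<'E'
import cv2, numpy as np
def ray(f,u,z):
    d=f["R"].T@np.linalg.solve(f["mtx"],[u[0],u[1],1]); c=-f["R"].T@f["t"]
    return (c+d*(z-c[2])/d[2])[:2]
def pads(f,xy,w=50):
    u=f["mtx"]@(f["R"]@np.array([*xy,.056])+f["t"]); x,y=(u/u[2])[:2].astype(int)
    k=4; im=cv2.resize(f["img"][y-w:y+w,x-w:x+w],None,fx=k,fy=k,interpolation=cv2.INTER_CUBIC)
    h=cv2.cvtColor(im,cv2.COLOR_RGB2HSV)
    m=cv2.inRange(h,(10,110,70),(25,255,255))
    n,_,st,ce=cv2.connectedComponentsWithStats(m)
    return [(st[i,4]/k/k,ray(f,((ce[i]+.5)/k-.5)+(x-w,y-w),.056),((ce[i]+.5)/k-.5)+(x-w,y-w)) for i in range(1,n) if st[i,4]>20*k*k]
E
python3 - <<'E'
from h import *
for c,t in(("top",(278.6,184.5)),("side",(245.3,263.2))):
    f=dict(np.load(f"pics/{c}2.npz")); print(c,"tip",ray(f,t,.064))
    for a in pads(f,(.638,.0178)): print(round(a[0]),np.round(a[1],4),np.round(a[2],1))
E
```

```text
top tip [0.63664221 0.00236736]
56 [ 0.6731 -0.0211] [287.8 171.9]
45 [0.6615 0.0443] [263.6 175.6]
52 [ 0.6045 -0.0015] [279.9 196.8]
side tip [0.63506727 0.00084671]
57 [ 0.6712 -0.0189] [235.5 255.1]
68 [0.6021 0.0015] [258.6 269.3]
79 [0.6588 0.0485] [227.  278.2]
```

```bash
python3 -m creep '{"translation":[[0,0,0],[0,0,0],[-5,3,0],[-7,5,0],[-8,5,0],[-8,5,0],[-5,4,0],[0,0,0]],"spin":[0,0,0,0,0,0,0,0],"gripper":[0,0,0,0,0,0,0,0]}' 40
python3 - <<'E'
from h import *
from station import get_state, cams, nets
ims=[]
for c,t in(("top",(278.6,184.5)),("side",(245.3,263.2))):
    f=cams.grab_frame(c); np.savez(f"pics/{c}3.npz",**f); print(c,"tip",ray(f,t,.064))
    for a in pads(f,(.606,.0398)): print(round(a[0]),np.round(a[1],4),np.round(a[2],1))
    print(nets.pinpoint(c,"pointer_tip")[:1])
    u=np.int32(t); w=20
    ims.append(cv2.resize(f["img"][u[1]-w:u[1]+w,u[0]-w:u[0]+w,::-1],None,fx=10,fy=10,interpolation=cv2.INTER_CUBIC))
cv2.imwrite("pics/c3.png",np.hstack(ims))
print(get_state()["width"],get_state()["eef_pos"])
E
```

```text
t: 6.7
eef_pos: [0.4588, 0.0504, 0.0609]
ee_rot: [3.141, -0.001, 3.071]
force: [-3.7, 2.2, -0.2]
width: 0.0213
gripper_force: 40.0
top tip [0.63664221 0.00236736]
46 [0.638 0.001] [279.3 184.5]
52 [0.6267 0.0696] [253.9 188. ]
53 [0.5702 0.0224] [270.7 209.1]
[{'centre': [0.6409, 0.0035, 0.0664], 'confidence': 0.62}]
side tip [0.63506727 0.00084671]
56 [0.6369 0.0047] [244.3 266.4]
73 [0.5687 0.0241] [268.  280.8]
82 [0.6254 0.0714] [235.8 290.2]
[{'centre': [0.637, 0.006, 0.0622], 'confidence': 0.85}]
0.02112479263414703 [0.4599668  0.05016486 0.0609269 ]
```

View pics/c3.png

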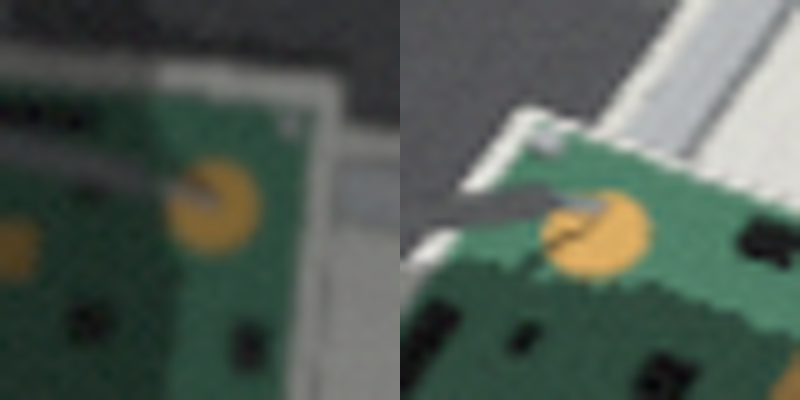

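Both views now show the tip sharply on the round pad. In the top view the tip is at px (279.3,183.9) and the pad middle is about (278.8,184.1); in the side view the tip is at px (245.1,262.9). I'll compute the error from a rigid fit of the pads.

```bash
cat >> h.py <<'E'
M=np.array([[.035,-.033],[-.035,-.018],[.018,.033]])
TIP={"top":(279.3,183.9),"side":(245.1,262.9)}
def err(f,c,xy,goal,yaw=-.0745):
    R=np.array([[np.cos(yaw),-np.sin(yaw)],[np.sin(yaw),np.cos(yaw)]]); L=M@R.T
    P=[a[1] for a in pads(f,xy)]; off=[]
    for p in P:
        i=np.argmin(np.linalg.norm(L+xy-p,axis=1)); off.append((p-L[i])); print("  ",c,"rso"[i],np.round(1e3*off[-1],1))
    b=np.median(off,axis=0); t=ray(f,TIP[c],.064)
    print(c,"board",np.round(b,4),"tip",np.round(t,4),"tip-pad mm",np.round(1e3*(t-b-L["rso".index(goal)]),1)); return b
E
python3 - <<'E'
from h import *
for c in TIP: err(dict(np.load(f"pics/{c}3.npz")),c,np.array([.604,.04]),"r")
E
```

```text
top r [605.5  36.5]
   top o [606.3  38. ]
   top s [606.4  37.8]
top board [0.6063 0.0378] tip [6.383e-01 5.000e-04] tip-pad mm [-0.5 -1.7]
   side r [604.5  40.2]
   side s [604.9  39.5]
   side o [605.   39.8]
side board [0.6049 0.0398] tip [6.359e-01 2.000e-04] tip-pad mm [-1.5 -4.1]
```

```bash
python3 -m creep '{"translation":[[-1,-3,0],[0,0,0],[0,0,0]],"spin":[0,0,0],"gripper":[0,0,0]}'
python3 - <<'E'
from h import *
from station import get_state, cams
ims=[]
for c,t in TIP.items():
    ff=[cams.grab_frame(c) for _ in range(4)]; f=dict(ff[0]); f["img"]=np.mean([g["img"] for g in ff],0).astype(np.uint8)
    err(f,c,np.array([.604,.037]),"r")
    u=np.int32(t); w=12
    ims.append(cv2.resize(f["img"][u[1]-w:u[1]+w,u[0]-w:u[0]+w,::-1],None,fx=16,fy=16,interpolation=cv2.INTER_CUBIC))
cv2.imwrite("pics/c4.png",np.hstack(ims))
print(get_state()["t"])
E
```

```text
t: 7.2
eef_pos: [0.4597, 0.0468, 0.061]
ee_rot: [3.141, 0.001, 3.07]
force: [2.8, 1.4, -4.6]
width: 0.0211
gripper_force: 40.0
   top r [606.9  33. ]
   top o [607.2  34.4]
   top s [607.6  33.9]
top board [0.6072 0.0339] tip [6.383e-01 5.000e-04] tip-pad mm [-1.3  2.2]
   side r [603.8  36.3]
   side s [604.9  36.1]
   side o [604.8  36.4]
side board [0.6048 0.0363] tip [6.359e-01 2.000e-04] tip-pad mm [-1.4 -0.6]
7.6
```

View pics/c4.png

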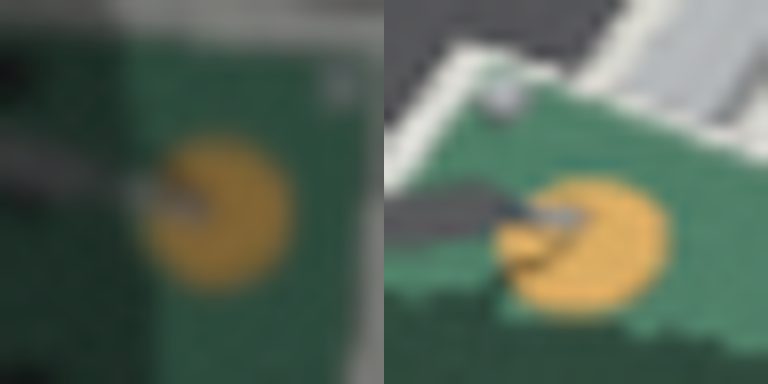

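Averaging the two cameras, the tip is about 1.3 mm off in x and under 1 mm off in y. I'll nudge it and dwell over the round pad.

```bash
python3 -m creep '{"translation":[[-1.5,0.5,0],[0,0,0],[0,0,0],[0,0,0],[0,0,0],[0,0,0],[0,0,0],[0,0,0]],"spin":[0,0,0,0,0,0,0,0],"gripper":[0,0,0,0,0,0,0,0]}'
python3 -m creep '{"translation":[[0,0,0],[0,0,0],[0,0,0],[0,0,0],[0,0,0],[0,0,0],[0,0,0],[0,0,0]],"spin":[0,0,0,0,0,0,0,0],"gripper":[0,0,0,0,0,0,0,0]}'
python3 - <<'E'
from h import *
from station import cams
for c in TIP: err(cams.grab_frame(c),c,np.array([.604,.037]),"r")
E
```

```text
t: 8.4
eef_pos: [0.4572, 0.0471, 0.0609]
ee_rot: [-3.141, -0.001, 3.07]
force: [-0.7, 0.9, 2.2]
width: 0.0209
gripper_force: 40.0
t: 9.2
eef_pos: [0.4574, 0.0471, 0.0609]
ee_rot: [-3.141, -0.0, 3.07]
force: [-2.6, -2.4, 2.1]
width: 0.0209
gripper_force: 40.0
   top r [604.3  33.3]
   top o [605.   34.4]
   top s [605.2  34.3]
top board [0.605  0.0343] tip [6.383e-01 5.000e-04] tip-pad mm [0.8 1.8]
   side r [601.8  36.7]
   side s [602.8  36.2]
   side o [602.9  36.7]
side board [0.6028 0.0367] tip [6.359e-01 2.000e-04] tip-pad mm [ 0.6 -1. ]
```

The tip is within about 1 mm of the round pad's centre and has dwelled there 1.6 s. Now to the square pad: about (+69,-20).

```bash
python3 -m creep '{"translation":[[6,-2,0],[12,-3,0],[12,-4,0],[12,-4,0],[12,-3,0],[10,-3,0],[5,-1,0],[0,0,0]],"spin":[0,0,0,0,0,0,0,0],"gripper":[0,0,0,0,0,0,0,0]}'
python3 -m creep '{"translation":[[0,0,0],[0,0,0],[0,0,0]],"spin":[0,0,0],"gripper":[0,0,0]}'
python3 - <<'E'
from h import *
from station import cams
for c,t in TIP.items():
    f=cams.grab_frame(c);err(f,c,np.array([.673,.015]),"s")
    u=np.int32(t); w=12
    im=cv2.resize(f["img"][u[1]-w:u[1]+w,u[0]-w:u[0]+w,::-1],None,fx=16,fy=16,interpolation=cv2.INTER_CUBIC)
    a=im if c=="top" else np.hstack([a,im])
cv2.imwrite("pics/c5.png",a)
E
```

```text
t: 10.1
eef_pos: [0.5281, 0.0272, 0.0609]
ee_rot: [3.142, 0.002, 3.07]
force: [2.0, -0.7, -1.2]
width: 0.0214
gripper_force: 40.0
t: 10.4
eef_pos: [0.5265, 0.0273, 0.061]
ee_rot: [3.142, 0.0, 3.071]
force: [2.4, 0.4, -3.3]
width: 0.0215
gripper_force: 40.0
   top r [674.3  14.8]
   top o [674.1  14.9]
   top s [674.1  13.6]
top board [0.6741 0.0148] tip [6.383e-01 5.000e-04] tip-pad mm [0.5 1.1]
   side r [671.9  16.2]
   side o [668.3  21.4]
side board [0.6701 0.0188] tip [6.359e-01 2.000e-04] tip-pad mm [ 2.  -3.2]
```

View pics/c5.png

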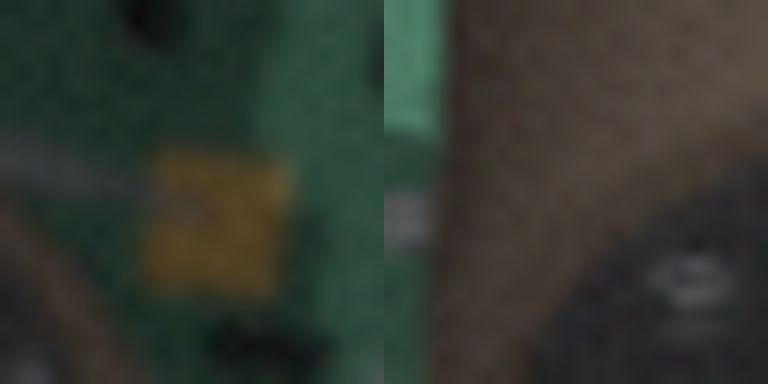

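The top view has the tip at crop (205,212) and the square's middle at (218,222), so within about 1 mm once height parallax is allowed for. The arm hides it in the side view, but the round pad there agrees. I'll dwell, then go to the oblong pad: (-56.6,-46.9).

```bash
python3 -m creep '{"translation":[[0,0,0],[0,0,0],[0,0,0],[0,0,0],[0,0,0],[0,0,0],[0,0,0],[0,0,0]],"spin":[0,0,0,0,0,0,0,0],"gripper":[0,0,0,0,0,0,0,0]}'
python3 -m creep '{"translation":[[0,0,0],[0,0,0],[0,0,0],[0,0,0],[0,0,0],[0,0,0]],"spin":[0,0,0,0,0,0],"gripper":[0,0,0,0,0,0]}'
python3 -m creep '{"translation":[[-5,-4,0],[-10,-8,0],[-10,-8,0],[-10,-8,0],[-10,-8,0],[-7.5,-7,0],[-4,-4,0],[0,0,0]],"spin":[0,0,0,0,0,0,0,0],"gripper":[0,0,0,0,0,0,0,0]}'
python3 -m creep '{"translation":[[0,0,0],[0,0,0],[0,0,0]],"spin":[0,0,0],"gripper":[0,0,0]}'
python3 - <<'E'
from h import *
from station import cams
for c,t in TIP.items():
    f=cams.grab_frame(c);err(f,c,np.array([.617,-.032]),"o")
    u=np.int32(t); w=12
    im=cv2.resize(f["img"][u[1]-w:u[1]+w,u[0]-w:u[0]+w,::-1],None,fx=16,fy=16,interpolation=cv2.INTER_CUBIC)
    a=im if c=="top" else np.hstack([a,im])
cv2.imwrite("pics/c6.png",a)
E
```

```text
t: 11.3
eef_pos: [0.5265, 0.0273, 0.0609]
ee_rot: [-3.142, -0.0, 3.07]
force: [0.1, -0.4, -1.5]
width: 0.0213
gripper_force: 40.0
t: 11.9
eef_pos: [0.5265, 0.0273, 0.0609]
ee_rot: [-3.142, -0.0, 3.07]
force: [-1.1, 0.9, -0.3]
width: 0.0209
gripper_force: 40.0
t: 12.7
eef_pos: [0.4691, -0.0205, 0.0609]
ee_rot: [-3.141, -0.001, 3.07]
force: [-1.3, -0.1, -0.9]
width: 0.0213
gripper_force: 40.0
t: 13.0
eef_pos: [0.4696, -0.0201, 0.0609]
ee_rot: [-3.141, -0.001, 3.07]
force: [-2.2, -2.3, 3.1]
width: 0.0213
gripper_force: 40.0
   top r [617.3 -32.7]
   top o [616.2 -34.7]
   top s [617.5 -32.9]
top board [ 0.6173 -0.0329] tip [6.383e-01 5.000e-04] tip-pad mm [0.6 1.8]
   side r [615.  -31.1]
   side s [615.1 -31.1]
   side o [614.9 -30.3]
side board [ 0.615  -0.0311] tip [6.359e-01 2.000e-04] tip-pad mm [ 0.4 -0.3]
```

View pics/c6.png

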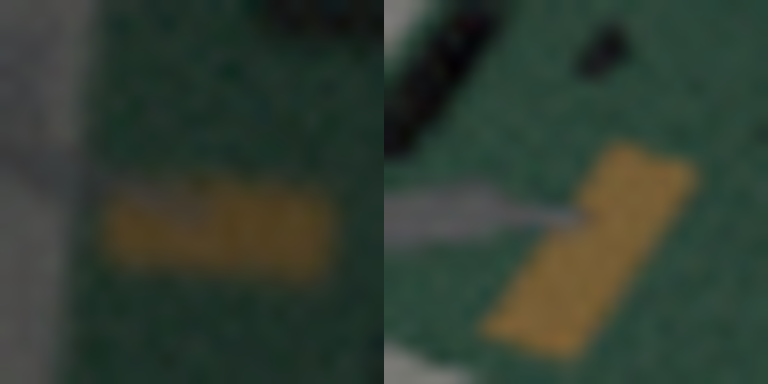

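Both cameras put the tip within about 1 mm of the oblong's middle. I'll nudge, dwell, release and rise.

```bash
python3 -m creep '{"translation":[[0.5,0.7,0],[0,0,0],[0,0,0],[0,0,0],[0,0,0],[0,0,0],[0,0,0],[0,0,0]],"spin":[0,0,0,0,0,0,0,0],"gripper":[0,0,0,0,0,0,0,0]}'
python3 -m creep '{"translation":[[0,0,0],[0,0,0],[0,0,0],[0,0,0],[0,0,0],[0,0,0],[0,0,0],[0,0,0]],"spin":[0,0,0,0,0,0,0,0],"gripper":[0,0,0,0,0,0.3,0.6,0.8]}'
python3 -m creep '{"translation":[[0,0,0],[0,0,0],[0,0,0],[0,0,0],[0,0,15],[0,0,30],[0,0,40],[0,0,30]],"spin":[0,0,0,0,0,0,0,0],"gripper":[0.8,0.8,0.8,0.8,0.8,0.8,0.8,0.8]}'
python3 -m creep '{"translation":[[-10,0,30],[-10,0,0],[0,0,0],[0,0,0]],"spin":[0,0,0,0],"gripper":[0.8,0.8,0.8,0.8]}'
python3 - <<'E'
from h import *
from station import cams
for c,t in TIP.items(): err(cams.grab_frame(c),c,np.array([.617,-.032]),"o")
cv2.imwrite("pics/s7.png",cams.grab_frame("side")["img"][:,:,::-1])
E
```

```text
t: 13.9
eef_pos: [0.4706, -0.019, 0.0609]
ee_rot: [3.142, -0.0, 3.07]
force: [-2.6, -2.3, 0.4]
width: 0.0215
gripper_force: 40.0
t: 14.7
eef_pos: [0.4713, -0.0187, 0.0612]
ee_rot: [3.141, 0.001, 3.071]
force: [-1.6, 0.2, 1.0]
width: 0.0366
gripper_force: 0.0
t: 15.5
eef_pos: [0.4709, -0.019, 0.1781]
ee_rot: [3.141, 0.001, 3.071]
force: [0.1, 0.0, -0.6]
width: 0.0705
gripper_force: 0.0
t: 15.9
eef_pos: [0.4502, -0.019, 0.2054]
ee_rot: [-3.142, -0.001, 3.071]
force: [-0.1, 0.3, 0.4]
width: 0.07
gripper_force: 0.0
   top r [618.4 -31.8]
   top o [616.9 -34.4]
   top s [618.3 -31.8]
top board [ 0.6183 -0.0318] tip [6.383e-01 5.000e-04] tip-pad mm [-0.3  0.8]
   side r [615.9 -29.9]
   side s [615.9 -30. ]
   side o [615.7 -29.6]
side board [ 0.6159 -0.0299] tip [6.359e-01 2.000e-04] tip-pad mm [-0.4 -1.4]
```

View pics/s7.png

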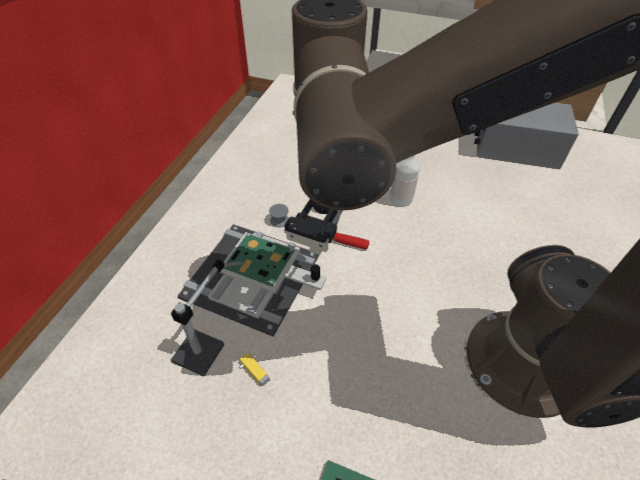

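The gripper is clear of the knob at px (315,272). The stage is at rest with the oblong pad under the tip (error under 1 mm on average), and the bystanders are where they were.

```bash
python3 -c "
from station import arm
print(arm.job_done())"
```

```text
the job is handed in; nothing more can be done
None
```

I stepped the tip over the round, square and oblong pads in that order, stopping more than a second over each (about 1 mm off centre by my camera measurements), then let go with the oblong pad under the tip and handed the job in at about 16 s.

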